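Square up a panel-frame corner with the assembly square and hold it

ROBOT

A 6-joint arm with a two-finger parallel gripper is mounted at the origin on the work surface. World frame = base frame: x ahead of the robot, y to its left, z up, the work surface at z = 0. Lengths are in m, angles in rad, forces in N, time in s.
With the tool pointing down it reaches from about 0.25 to 0.725 m from the base axis. Payload 4 kg.
Tool frame: the origin (TCP) lies midway between the tips of the shut fingers; the grasp point (between the pads) lies 19 mm behind it (bot.grip_point_offset is the distance from the TCP to the grasp point, in m); z points along the fingers, y is the line along which they close (so a half turn about z gives the same grasp; the last joint's range is limited). The gripper opens to 85 mm and grips with 20 to 120 N. Pads are 22 mm wide; open, the fingers measure 114 mm over their backs; the gripper's body (76 mm by 85 mm) begins 54 mm behind the grasp point. The pads swing forward as they close: fully open they stand 13 mm farther back than shut.
Start: joints at [-1.211, 0.241, 0.005, 1.335, 0, 1.571], TCP at [0.176, -0.468, 0.231] pointing down, gripper open.
Joint ranges: [-2.72, 2.72], [-1.05, 1.87], [-1.09, 1.28], [-1.99, 2.15], [-1.42, 1.44], [-3.14, 3.14]. Speed limits (rad/s): [2.79, 2.79, 3.14, 3.14, 3.14, 3.14].

INTERFACE

Orientations are given as a unit quaternion [x, y, z, w].
In Python, from workcell import bot gives the robot as it stands.
- The arm moves only by the tool step_arm, never from a script. Its argument "targets" is text: rows parted by semicolons, each of 7 numbers parted by spaces: the opening, from -1 (shut) to 1 (fully open), so that 0 is half open, then the shift along the world's x, y, z normalised to -1 to 1, where 1 is 0.5 m, then the turn, a rotation vector about the world's x, y, z normalised to -1 to 1, where 1 is pi/4 rad. In form: gripper x y z wx wy wz; .... A call has 1 to 10 rows; each row is the pose to reach, as a shift and turn from the pose commanded when the call began; what a row does not reach only later rows make up. A row lasts 1/12 s, in which the tool goes at most 41.7 mm and 7.16 degrees, less where a joint would pass 70% of its speed; a pose out of reach is approached as far as the arm can. A call with a number of a shift or a turn outside -1 to 1 is refused whole. A call with a gripper value outside its range is refused whole. The fingers move at their own pace and stop on an object; the grip force is fixed at half the most. Time passes only in rows, so rows that repeat a pose let the fingers close. It gives the time, the measured TCP pose, the force, the opening and the grip force at its end, in the units of the state.
- bot.get_obs(): the state, without advancing time (a new reading comes with each control period).
- bot.camera(name): name is "scene" or "top" or "wrist"; returns the picture (480x640x3 uint8, red, green, blue); there is no depth.
- bot.camera_info(name): a dict with "vertical_fov" (degrees; the focal length in pixels is half the picture's height over the tangent of half this angle, whatever the lens; pixels are square), "cx", "cy" (the principal point, pixels), "pose" (4x4, takes a point from camera to world coordinates). Camera axes: x right, y up, looking along -z (the intrinsics and any distortion apply to the point x, -y, -z); pixel columns grow to the right and rows downward; lengths in m; the calibration is good to about 2 mm. The wrist camera is an equidistant fisheye: a pixel r from the principal point sees the ray r / f radians off the axis. A picture is of the moment at which its call begins: read the wrist's pose just before it. camera_info takes no time and is no camera call; for the wrist camera it gives the pose at the moment of the call.
- bot.job_done(): hands the job in; it is judged then, once.
The state is a dict: "clock": time; "joint_pos": joint angles; "joint_vel": joint speeds; "tau": joint torques, N m; "eef_pos": TCP position; "tool_rot": TCP orientation; "ft_force": force on the tool from outside, world axes, zero at the start; "ft_torque": the same for the moment, N m; "grip_width": finger opening in m; "grasp_force": force on a finger pad.
Only numpy, scipy, OpenCV 4.12 (cv2) and the standard library are available. Lean on these libraries where they do the work, as an engineer would, in place of code of your own. Each camera call takes 0.05 s, during which the arm holds its last target. There are 200 camera calls.

TASK

The corner of the panel frame on the mat is out of square: its loose rail leans inward. Pick up the assembly square by its handle, set it flat on the mat inside the corner and press it fully home, so that both its outer faces lie flush on the two rails and the loose rail is swung out square to the fixed one; finish while still gripping the square and pressing it against both rails. Let only the square move the loose rail, not the gripper, and leave the other things on the bench where they are.

Things in the scene. Friction and masses are not known exactly. Their poses are not given: they have to be found in the camera images.
- square: steel L-shaped assembly square lying on the mat, 0.2-0.35 kg: legs 120 mm long, 24 wide, 16 thick, a web across the inside, an upright black handle on the web. Origin on the underside below the handle; x and y run along the legs, z up. Outer faces: planes x = -45 mm and y = -45 mm; legs reach +75 mm. The outer corner is cut back by a 7 x 7 mm notch. Smooth: slides easily on rails and mat.
- square_heel (a point): the point on the underside of the square where its two outer faces would meet: (-45, -45, 0) mm in the square's frame, same axes
- square_grip (a point): middle of the square's handle, 50 mm above the underside, axes as the square's. The handle is an upright flat bar, 14 mm thick along the diagonal x = y, 44 mm wide across it, from 12 to 72 mm above the underside. Pinch it from above across the 14 mm; finger tips 22 mm or more above the underside clear the web and the 20 mm high rails.
- fixed_rail: aluminium rail screwed to the mat, immovable: 194 mm long, 30 wide, 20 high. Origin on the mat where the inner faces of the two rails meet when square. x runs along the rail away from the corner; inner face is the plane y = 0 (rail x = 10 to 204 mm, y = -30 to 0, flat lugs beyond). +y is the inner side, where the square belongs; z up.
- loose_rail: other aluminium rail of the corner, 245 mm long, 30 wide, 20 high, swinging stiffly about one corner screw at (-15, -15) mm, head 6 mm above the rail. Its frame coincides with the fixed rail's when square: y runs along it away from the corner, inner face is its plane x = 0 (rail y = -30 to 215 mm, x = -30 to 0).
- rail_hinge (a joint): swing of the loose rail about its screw (rad): 0 is exactly square to the fixed rail; positive leans inward (corner under 90 degrees), negative outward. Starts between 0.06 and 0.15, stops at +-0.2, stays where it is left; turning it takes about 0.25 N m (some 2 N at the square's leg end).
- breaker_pair: two-module circuit breaker, grey and white, 68 x 36 x 70 mm, standing on the mat; origin under its centre. Bystander, leave it alone.
- tape_roll: roll of black tape lying flat, 64 mm across, 19 mm high; origin under its centre. Bystander, leave it alone.
- screwdriver: screwdriver with orange handle, about 190 mm long, lying; origin under its middle. Bystander, leave it alone.
- marker: black marker pen, 120 mm long, 14 mm thick, lying; origin under its middle. Bystander, leave it alone.
- terminal_block: grey block 40 x 60 x 30 mm; origin under its centre. Bystander, leave it alone.
Things that resemble listed ones, but are neither listed nor needed, are in the scene too. Of the things that look like the square, the larger one is meant.

How it is judged:
By the outcome, as a careful person would: the job done as asked, in the order asked, and still so for the second after the job is handed in, while the arm keeps its last pose, push and grip.
It also fails if it takes over 56 s, if anything falls off the work surface, if the arm or the gripper's body presses on something with over 40 N, if the wrist force passes 120 N, or if a joint passes its speed limit or range.

## Working session

There is one attempt and no reset: what is moved stays moved. The work goes in short steps, Python scripts to look and compute and a tool call to move; the robot and the scene stay as the last step left them, time stands still between calls to the robot, and variables do not carry over. Pictures are saved under pics/ and viewed, at most 10 in all, crops included, and the job is handed in when it is done.

Besides the shell and the picture viewer there is one more tool, called as a command line: name --argument value ..., lists and objects as JSON in quotes. step_arm: Moves the arm, as the interface text tells. Scaled input: -1 to 1 covers 0.5 m each way for a shift and pi/4 rad each way for a turn. Its arguments: {"type":"object","properties":{"targets":{"type":"string"}},"required":["targets"]}

```bash
mkdir -p pics; ls
python3 - <<'E'
from workcell import bot
import cv2,numpy as np
for n in("top","scene"):
    im=bot.camera(n);cv2.imwrite(f"pics/{n}1.png",im[:,:,::-1]);i=bot.camera_info(n);print(n,i["vertical_fov"],i["cx"],i["cy"],np.round(i["pose"],4).tolist(),[k for k in i])
o=bot.get_obs();print(o["eef_pos"],o["tool_rot"],o["grip_width"],bot.grip_point_offset)
E
```

```text
pics
top 54.45854632711486 312.4472510762128 239.2873417296122 [[-0.005, 0.9769, -0.2136, 0.2594], [-1.0, -0.0034, 0.0078, -0.1203], [0.0069, 0.2136, 0.9769, 1.2902], [0.0, 0.0, 0.0, 1.0]] ['vertical_fov', 'cx', 'cy', 'pose']
scene 46.44764722710112 319.14215598002943 238.97261430872894 [[-0.8471, -0.3256, 0.42, 1.1914], [0.5314, -0.5077, 0.6781, 0.9474], [-0.0076, 0.7976, 0.6031, 1.0209], [0.0, 0.0, 0.0, 1.0]] ['vertical_fov', 'cx', 'cy', 'pose']
[ 0.17582301 -0.46744219  0.23048822] [ 9.83864979e-01  1.78909932e-01 -1.74648680e-04 -9.53757705e-04] 0.08523323168162393 0.0187
```

View pics/top1.png

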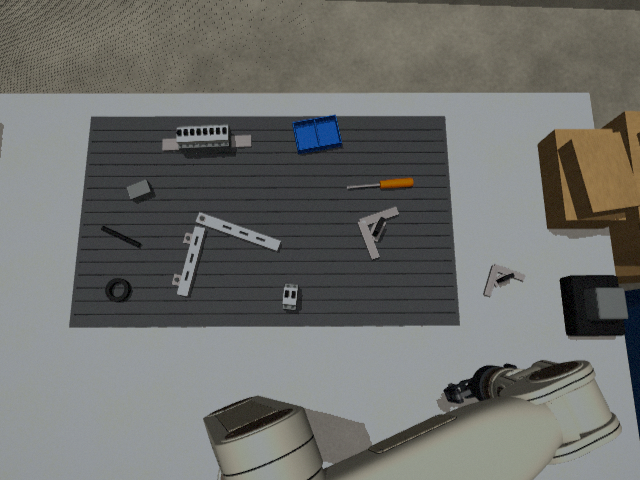

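View pics/scene1.png

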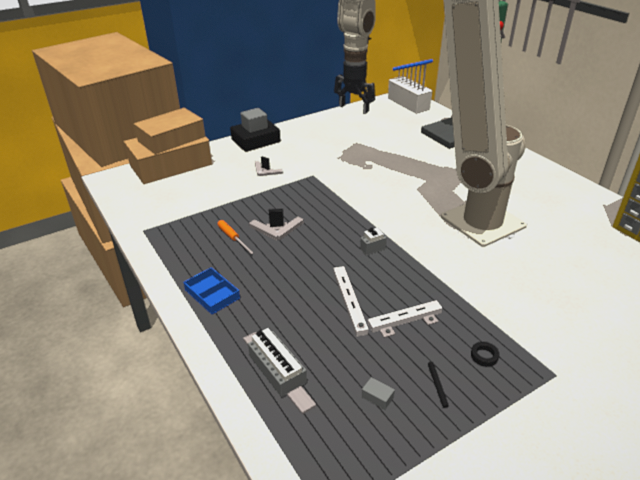

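The top view shows two L-shapes. One is on the mat at about (375,232). The other is a smaller one off the mat at about (502,278). The one on the mat is larger and fits the description. The corner screw is at (202,217), the fixed rail (with lugs) runs down to (183,293), and the loose rail runs to (280,245).

```bash
cat > h.py <<'E'
import numpy as np,cv2
from workcell import bot
def ray(info,px,fish=False):
    f=240/np.tan(np.radians(info["vertical_fov"])/2);P=np.array(info["pose"])
    p=(np.atleast_2d(px).astype(float)-[info["cx"],info["cy"]])/f
    if fish:
        r=np.linalg.norm(p,axis=1,keepdims=True)+1e-9; d=np.c_[p/r*np.sin(r),np.cos(r)]
    else: d=np.c_[p,np.ones(len(p))]
    d=d*[1,-1,-1]
    return P[:3,3],d@P[:3,:3].T
def onz(info,px,z,fish=False):
    o,d=ray(info,px,fish); return o+d*((z-o[2])/d[:,2])[:,None]
E
python3 - <<'E'
from h import *
im=cv2.imread("pics/top1.png");i=bot.camera_info("top")
cv2.imwrite("pics/crop1.png",cv2.resize(im[190:310,340:540],None,fx=4,fy=4,interpolation=cv2.INTER_CUBIC))
g=cv2.cvtColor(im,cv2.COLOR_BGR2GRAY)
for n,(x0,x1,y0,y1),z in(("sq",(345,410,198,270),.018),("small",(480,530,258,302),.012),("rails",(165,290,205,305),.022)):
    m=np.zeros_like(g);m[y0:y1,x0:x1]=(g[y0:y1,x0:x1]>115)
    if n=="small": continue
    for c in cv2.findContours(m,cv2.RETR_EXTERNAL,cv2.CHAIN_APPROX_NONE)[0]:
        if cv2.contourArea(c)<80: continue
        a=cv2.approxPolyDP(c,3,True)[:,0]
        print(n,cv2.contourArea(c));print(np.c_[a,np.round(onz(i,a,z)[:,:2],3)].tolist())
for p in((202,217),):print("screw",onz(i,p,.028))
E
```

```text
sq 562.0
[[395.0, 207.0, 0.631, -0.365], [358.0, 222.0, 0.587, -0.259], [372.0, 258.0, 0.484, -0.295], [378.0, 256.0, 0.489, -0.312], [373.0, 243.0, 0.526, -0.299], [377.0, 240.0, 0.535, -0.311], [370.0, 234.0, 0.552, -0.292], [374.0, 222.0, 0.587, -0.304], [381.0, 215.0, 0.607, -0.325], [397.0, 214.0, 0.61, -0.37]]
rails 88.5
[[285.0, 286.0, 0.407, -0.055], [283.0, 303.0, 0.361, -0.05], [289.0, 304.0, 0.358, -0.066], [289.0, 288.0, 0.401, -0.066]]
rails 760.5
[[204.0, 228.0, 0.57, 0.172], [195.0, 226.0, 0.576, 0.198], [192.0, 234.0, 0.553, 0.205], [185.0, 234.0, 0.553, 0.224], [190.0, 236.0, 0.547, 0.21], [189.0, 241.0, 0.533, 0.212], [183.0, 241.0, 0.533, 0.229], [190.0, 244.0, 0.524, 0.209], [182.0, 275.0, 0.438, 0.227], [174.0, 274.0, 0.441, 0.248], [172.0, 282.0, 0.419, 0.253], [179.0, 286.0, 0.408, 0.233], [178.0, 294.0, 0.386, 0.234], [187.0, 294.0, 0.386, 0.21]]
rails 801.0
[[196.0, 219.0, 0.596, 0.196], [276.0, 250.0, 0.507, -0.029], [280.0, 241.0, 0.532, -0.04], [202.0, 213.0, 0.613, 0.18]]
screw [[0.60020229 0.17801061 0.028     ]]
```

View pics/crop1.png

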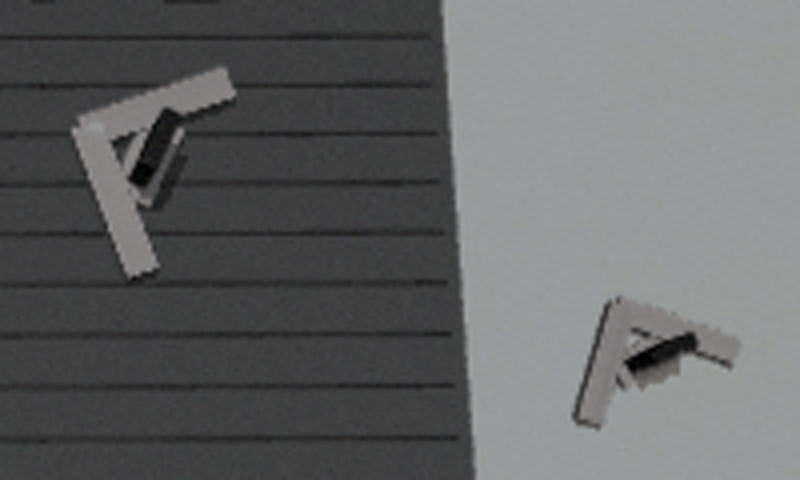

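The crop shows the on-mat L at (150,170), with legs around 120 mm (measured ~112), and the smaller off-mat one at (660,360), with legs around 85 mm. I'll use the on-mat one. Next I move above its handle, estimated at (0.563,-0.316).

step_arm --targets "1 0.1 0.04 0 0 0 0.15;1 0.2 0.08 0 0 0 0.3;1 0.3 0.12 0 0 0 0.45;1 0.4 0.16 0 0 0 0.6;1 0.5 0.2 0 0 0 0.75;1 0.6 0.24 0 0 0 0.9;1 0.7 0.28 0 0 0 1;1 0.774 0.302 0 0 0 1;1 0.774 0.302 0 0 0 1;1 0.774 0.302 0 0 0 1"

```text
clock: 0.93
eef_pos: [0.5647, -0.3156, 0.2306]
tool_rot: [0.84, 0.542, -0.0, -0.0]
ft_force: [0.0, 0.0, -0.1]
grip_width: 0.0854
grasp_force: 0.0
```

step_arm --targets "1 0 0 0 0 0 0.15;1 0 0 0 0 0 0.3;1 0 0 0 0 0 0.45;1 0 0 0 0 0 0.6;1 0 0 0 0 0 0.75;1 0 0 0 0 0 0.9;1 0 0 0 0 0 1;1 0 0 0 0 0 1"

```text
clock: 1.6
eef_pos: [0.5628, -0.3168, 0.2305]
tool_rot: [0.569, 0.823, -0.0, -0.001]
ft_force: [-0.1, 0.0, -0.7]
grip_width: 0.0854
grasp_force: 0.0
```

step_arm --targets "1 0 0 0 0 0 0.15;1 0 0 0 0 0 0.3;1 0 0 0 0 0 0.45;1 0 0 0 0 0 0.6;1 0 0 0 0 0 0.75;1 0 0 0 0 0 0.9;1 0 0 0 0 0 1;1 0 0 0 0 0 1;1 0 0 0 0 0 1"

```text
clock: 2.35
eef_pos: [0.5629, -0.3169, 0.2309]
tool_rot: [0.213, 0.977, 0.0, -0.0]
ft_force: [-0.1, -0.6, 1.1]
grip_width: 0.0857
grasp_force: 0.0
```

Run:
```python
from h import *
i=bot.camera_info("wrist");im=bot.camera("wrist");cv2.imwrite("pics/w1.png",im[:,:,::-1])
o=bot.get_obs();print(o["clock"],o["eef_pos"],o["tool_rot"],o["joint_pos"]);print(i)
np.save("w1.npy",i["pose"])
```

```text
2.4 [ 0.56291905 -0.31691092  0.23098914] [ 2.12675356e-01  9.77122864e-01  9.76907387e-05 -3.04799935e-04] [-5.12755856e-01  5.44875539e-01  4.56242274e-01  1.48280316e+00
  7.50217032e-06 -8.41315538e-02]
{'vertical_fov': 65.70646984690485, 'cx': 320.7460695073292, 'cy': 235.6616091755448, 'pose': array([[ 4.16388530e-01, -8.74226561e-01, -2.49696841e-01,
         4.98188512e-01],
       [ 9.09186752e-01,  4.00315394e-01,  1.14573274e-01,
        -2.87452007e-01],
       [-2.05510347e-04, -2.74728057e-01,  9.61521946e-01,
         3.74325684e-01],
       [ 0.00000000e+00,  0.00000000e+00,  0.00000000e+00,
         1.00000000e+00]])}
```

View pics/w1.png

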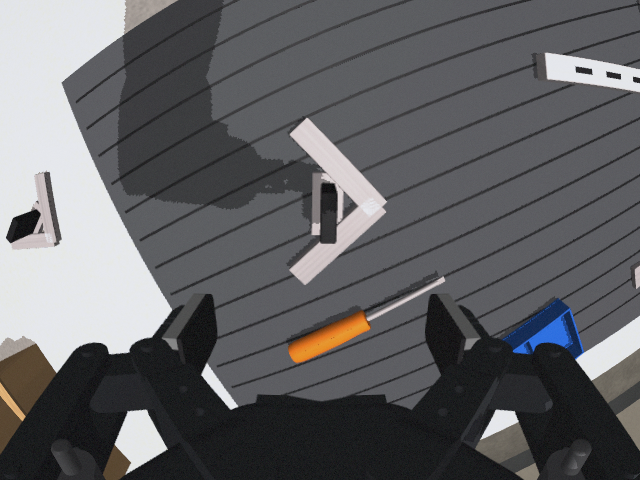

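The wrist view shows the square with its heel at (383,207), legs ending at (298,127) and (297,277), and the handle at (328,210). The handle's thin direction lines up with the closing line. Next I fit the leg edges.

```bash
cat >> h.py <<'E'
def square_pose(im,info,roi,z,fish,thr=140):
    x0,x1,y0,y1=roi;g=cv2.cvtColor(im,cv2.COLOR_RGB2GRAY);m=np.zeros_like(g);m[y0:y1,x0:x1]=g[y0:y1,x0:x1]>thr
    c=max(cv2.findContours(m,cv2.RETR_EXTERNAL,cv2.CHAIN_APPROX_NONE)[0],key=cv2.contourArea)[:,0]
    return onz(info,c,z,fish)[:,:2].astype(np.float32)
def fit(P,a,b,tol=.005,cut=.012):
    a,b=np.array(a),np.array(b)
    for _ in range(4):
        u=(b-a)/np.linalg.norm(b-a);s=(P-a)@u;d=(P-a)@[-u[1],u[0]]
        k=(abs(d)<tol)&(s>cut)&(s<np.linalg.norm(b-a)-cut)
        v=cv2.fitLine(P[k],cv2.DIST_HUBER,0,.001,.001).ravel();q=v[2:];w=v[:2]*np.sign(v[:2]@u)
        L=np.linalg.norm(b-a);a=q+w*((a-q)@w);b=a+w*L;tol=max(tol/1.6,.002)
    return q,w,k.sum()
def meet(q1,w1,q2,w2):
    t=np.linalg.solve(np.c_[w1,-w2],q2-q1);return q1+t[0]*w1
E
python3 - <<'E'
from h import *
i=bot.camera_info("wrist");im=cv2.imread("pics/w1.png")[:,:,::-1].copy()
P=square_pose(im,i,(280,395,108,295),.018,True)
print(np.round(cv2.approxPolyDP(P[:,None],.004,True)[:,0],3).tolist())
h=onz(i,(385,207),.018,True)[0,:2];A=onz(i,(308,118),.018,True)[0,:2];B=onz(i,(305,284),.018,True)[0,:2]
print(h,A,B)
# hull edges
ya=fit(P,h,A);yb=fit(P,h,B);H=meet(*ya[:2],*yb[:2])
an=[np.degrees(np.arctan2(w[1],w[0])) for w in(ya[1],yb[1])];print("heel",H,an,ya[2],yb[2])
for a in an: pass
xw,yw=(ya[1],yb[1]) if ya[1][0]*yb[1][1]-ya[1][1]*yb[1][0]>0 else (yb[1],ya[1])
print("origin",H+.045*(xw+yw),"xyaw",np.degrees(np.arctan2(xw[1],xw[0])))
print("legs",(P-H)@xw@np.eye(1) if 0 else (((P-H)@xw).max(),((P-H)@yw).max()))
print("handle top", onz(i,[(328,184),(328,242)],.074,True))
E
```

```text
[[0.47999998927116394, -0.2939999997615814], [0.4880000054836273, -0.3149999976158142], [0.5350000262260437, -0.29899999499320984], [0.5379999876022339, -0.3059999942779541], [0.5479999780654907, -0.29499998688697815], [0.5860000252723694, -0.3100000023841858], [0.5590000152587891, -0.29100000858306885], [0.5789999961853027, -0.2840000092983246], [0.5879999995231628, -0.3109999895095825], [0.6039999723434448, -0.32100000977516174], [0.5960000157356262, -0.33399999141693115], [0.6100000143051147, -0.37400001287460327], [0.6309999823570251, -0.36800000071525574], [0.5950000286102295, -0.2619999945163727], [0.5860000252723694, -0.25699999928474426]]
[ 0.59043603 -0.26000198] [ 0.48074914 -0.29282685] [ 0.6316566  -0.36667839]
heel [ 0.59270963 -0.25404517] [np.float64(-160.67206295521925), np.float64(-70.99490659100928)] 68 66
origin [ 0.5649002  -0.31148606] xyaw -160.67206295521925
legs (np.float64(0.12022469715598569), np.float64(0.12029164328343385))
handle top [[ 0.53895806 -0.29971705  0.074     ]
 [ 0.58387587 -0.3200142   0.074     ]]
```

step_arm --targets "1 0.003 0.011 -0.07 0 0 -0.03;1 0.003 0.011 -0.14 0 0 -0.03;1 0.003 0.011 -0.21 0 0 -0.03;1 0.003 0.011 -0.27 0 0 -0.03;1 0.003 0.011 -0.32 0 0 -0.03;1 0.003 0.011 -0.36 0 0 -0.03;1 0.003 0.011 -0.38 0 0 -0.03;1 0.003 0.011 -0.39 0 0 -0.03;1 0.003 0.011 -0.39 0 0 -0.03"

```text
clock: 3.15
eef_pos: [0.5642, -0.3113, 0.0355]
tool_rot: [0.223, 0.975, 0.0, -0.001]
ft_force: [-0.4, -0.4, -0.1]
grip_width: 0.0853
grasp_force: 0.0
```

step_arm --targets "-1 0 0 0 0 0 0;-1 0 0 0 0 0 0;-1 0 0 0 0 0 0;-1 0 0 0 0 0 0;-1 0 0 0 0 0 0;-1 0 0 0 0 0 0;-1 0 0 0 0 0 0;-1 0 0 0 0 0 0;-1 0 0 0 0 0 0;-1 0 0 0 0 0 0"

```text
clock: 3.98
eef_pos: [0.5649, -0.3116, 0.037]
tool_rot: [0.223, 0.975, -0.0, 0.001]
ft_force: [-1.1, 1.0, 5.0]
grip_width: 0.0133
grasp_force: 59.4
```

step_arm --targets "-1 0 0 0.04 0 0 0;-1 0 0 0.1 0 0 0;-1 -0.02 0.06 0.16 0 0 -0.05;-1 -0.05 0.13 0.22 0 0 -0.15;-1 -0.08 0.21 0.27 0 0 -0.25;-1 -0.11 0.29 0.3 0 0 -0.35;-1 -0.14 0.37 0.33 0 0 -0.45;-1 -0.16 0.45 0.33 0 0 -0.55;-1 -0.19 0.53 0.33 0 0 -0.65;-1 -0.21 0.6 0.33 0 0 -0.687"

```text
clock: 4.82
eef_pos: [0.4632, -0.0268, 0.2008]
tool_rot: [0.476, 0.879, -0.0, -0.0]
ft_force: [0.5, 0.8, -2.7]
grip_width: 0.0132
grasp_force: 58.9
```

step_arm --targets "-1 0 0.022 0 0 0 0;-1 0 0.022 0 0 0 0;-1 0 0.022 0 0 0 0;-1 0 0.022 0 0 0 0"

```text
clock: 5.15
eef_pos: [0.4648, -0.018, 0.2004]
tool_rot: [0.475, 0.88, -0.001, -0.0]
ft_force: [-0.8, 0.3, -2.7]
grip_width: 0.0136
grasp_force: 59.0
```

Run:
```python
from h import *
i=bot.camera_info("wrist");im=bot.camera("wrist");cv2.imwrite("pics/w2.png",im[:,:,::-1])
o=bot.get_obs();print(o["clock"],o["eef_pos"],o["tool_rot"],o["joint_pos"],o["ft_force"])
```

```text
5.2 [ 0.46488357 -0.01830011  0.20047045] [ 4.75056417e-01  8.79955191e-01 -4.28837584e-04 -2.79942692e-04] [-3.90031305e-02  1.89455477e-01 -1.41995738e-01  1.24022549e+00
 -5.23465422e-04  9.51053529e-01] [-0.28534416 -0.47750741 -3.51106886]
```

View pics/w2.png

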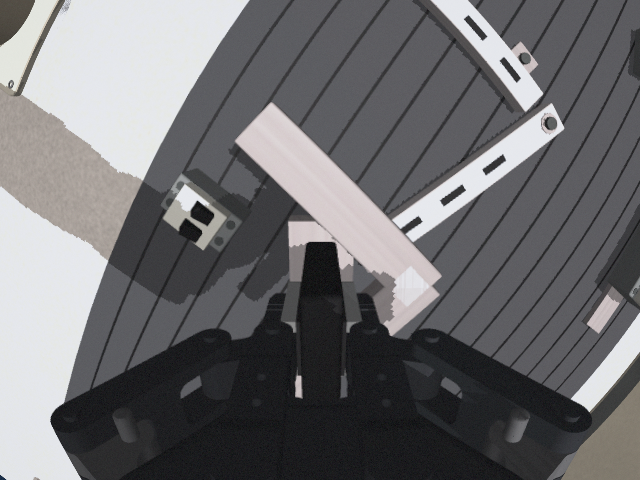

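The wrist view shows the square held, with its outer edge from (272,102) to (440,275). The fixed rail's inner edge runs about (428,5) to (520,108) and the loose rail's inner edge about (540,105) to (395,222). I fit all three.

Run:
```python
from h import *
i=bot.camera_info("wrist");im=cv2.imread("pics/w2.png");g=cv2.cvtColor(im,cv2.COLOR_BGR2GRAY)
ang=lambda w:np.degrees(np.arctan2(w[1],w[0]))
m=(g>165).astype(np.uint8)
C=np.vstack([c[:,0] for c in cv2.findContours(m,cv2.RETR_EXTERNAL,cv2.CHAIN_APPROX_NONE)[0] if cv2.contourArea(c)>300])
C=C[(C>2).all(1)&(C[:,0]<637)&(C[:,1]<477)]
z=.022
W=onz(i,C,z,True)[:,:2].astype(np.float32);T=lambda p,z=z:onz(i,p,z,True)[0,:2]
def edge(p,q,z=z,W=W):
    r=fit(W,T(p,z),T(q,z),.006,.006);print(p,q,"yaw",round(ang(r[1]),2),r[2]);return r
fi=edge((520,110),(428,3));fo=edge((542,95),(465,3))
li=edge((545,107),(395,222));lo=edge((563,127),(415,240))
n=lambda w:np.array([-w[1],w[0]])
print("widths",(fo[0]-fi[0])@n(fi[1]),(lo[0]-li[0])@n(li[1]))
xw=fi[1];yw=n(xw);print("inner ok?",xw,yw)
s=T((549,123),.027);print("screw",s, "corner via screw",s+.015*(xw+yw), "screw dist fi",(s-fi[0])@yw,"li",(s-li[0])@n(li[1]))
print("lean",np.radians(ang(xw)+90-ang(li[1])-360*round((ang(xw)+90-ang(li[1]))/360)))
zs=.1815;Ws=onz(i,C,zs,True)[:,:2].astype(np.float32)
se=edge((438,273),(273,103),zs,Ws);print("sq leg edge dist to TCP",(bot.get_obs()["eef_pos"][:2]-se[0])@n(se[1]))
```

```text
(520, 110) (428, 3) yaw 167.93 100
(542, 95) (465, 3) yaw 168.02 65
(545, 107) (395, 222) yaw -110.11 143
(563, 127) (415, 240) yaw -110.05 141
widths -0.028729768006317435 0.028911745229065033
inner ok? [-0.97787791  0.20917654] [-0.20917654 -0.97787791]
screw [0.59604178 0.17816698] corner via screw [0.57823596 0.16663646] screw dist fi -0.01232112212652526 li 0.013217725328008289
lean 0.14024603117328352
(438, 273) (273, 103) yaw 168.31 179
sq leg edge dist to TCP 0.04385560055580097
```

Lean is about 0.14 rad. The fixed rail x axis is at 168.0° yaw, the corner is near (0.580,0.168), and the square's home origin is near (0.526,0.134). Next I move to a clear spot inside the corner and lower the square.

step_arm --targets "-1 0.01 0.07 0 0 0 -0.007;-1 0.02 0.14 -0.02 0 0 -0.007;-1 0.03 0.21 -0.06 0 0 -0.007;-1 0.044 0.27 -0.12 0 0 -0.007;-1 0.044 0.27 -0.18 0 0 -0.007;-1 0.044 0.27 -0.23 0 0 -0.007;-1 0.044 0.27 -0.27 0 0 -0.007;-1 0.044 0.27 -0.29 0 0 -0.007;-1 0.044 0.27 -0.3 0 0 -0.007;-1 0.044 0.27 -0.3 0 0 -0.007"

```text
clock: 6.03
eef_pos: [0.4866, 0.1167, 0.0501]
tool_rot: [0.478, 0.879, -0.001, -0.001]
ft_force: [0.7, -0.5, -1.8]
grip_width: 0.0137
grasp_force: 59.4
```

step_arm --targets "-1 0 0 -0.012 0 0 0;-1 0 0 -0.02 0 0 0;-1 0 0 -0.024 0 0 0;-1 0 0 -0.024 0 0 0;-1 0 0 -0.024 0 0 0"

```text
clock: 6.45
eef_pos: [0.4869, 0.1178, 0.0394]
tool_rot: [0.477, 0.879, 0.0, 0.0]
ft_force: [0.1, 0.5, -3.1]
grip_width: 0.0131
grasp_force: 59.5
```

Run:
```python
from h import *
i=bot.camera_info("wrist");im=bot.camera("wrist");cv2.imwrite("pics/w3.png",im[:,:,::-1])
o=bot.get_obs();print(o["clock"],o["eef_pos"],o["tool_rot"],o["ft_force"],o["ft_torque"])
```

```text
6.5 [0.48700535 0.11787962 0.03948735] [4.76842444e-01 8.78988677e-01 2.86438798e-04 3.28619215e-04] [-0.5281625  -0.28395314 -3.08211352] [-0.03891722  0.01345922 -0.02145613]
```

View pics/w3.png

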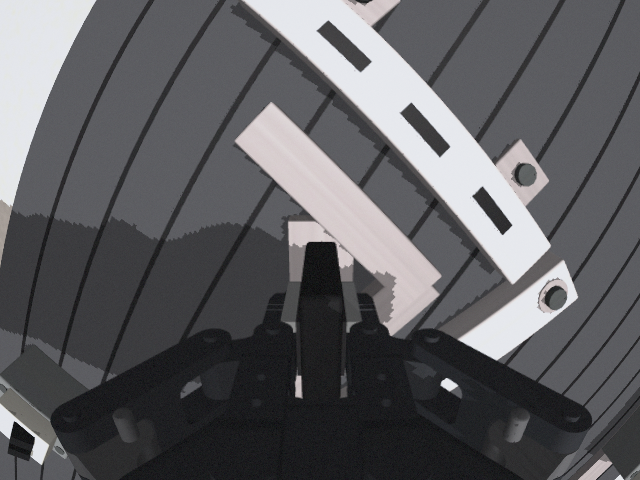

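The view shows the square just above the mat inside the corner. Its outer edge, (272,102) to (440,275), is parallel to the fixed rail's inner edge, and the loose rail with its screw at (555,295) is clear. I lower it to the mat, then slide toward the fixed rail.

step_arm --targets "-1 0 0 -0.003 0 0 0;-1 0 0 -0.005 0 0 0;-1 0 0 -0.006 0 0 0;-1 0 0 -0.006 0 0 0;-1 0 0 -0.006 0 0 0"

```text
clock: 6.92
eef_pos: [0.4872, 0.118, 0.037]
tool_rot: [0.477, 0.879, 0.0, 0.0]
ft_force: [-1.8, 0.4, 6.5]
grip_width: 0.0135
grasp_force: 60.7
```

step_arm --targets "-1 0.002 0.01 0 0 0 0;-1 0.004 0.02 0 0 0 0;-1 0.006 0.028 0 0 0 0;-1 0.008 0.036 0 0 0 0;-1 0.008 0.04 0 0 0 0;-1 0.008 0.04 0 0 0 0;-1 0.008 0.04 0 0 0 0"

```text
clock: 7.5
eef_pos: [0.4919, 0.1384, 0.037]
tool_rot: [0.477, 0.879, 0.001, 0.001]
ft_force: [0.9, 0.3, 5.1]
grip_width: 0.0133
grasp_force: 60.6
```

step_arm --targets "-1 0.0004 0.002 0 0 0 0;-1 0.0008 0.004 0 0 0 0;-1 0.0012 0.006 0 0 0 0;-1 0.0012 0.006 0 0 0 0;-1 0.0012 0.006 0 0 0 0"

```text
clock: 7.92
eef_pos: [0.4923, 0.1408, 0.037]
tool_rot: [0.477, 0.879, 0.0, 0.001]
ft_force: [-0.5, -1.7, 6.0]
grip_width: 0.0133
grasp_force: 60.6
```

step_arm --targets "-1 0.0004 0.002 0 0 0 0;-1 0.0004 0.002 0 0 0 0;-1 0.0004 0.002 0 0 0 0;-1 0.0004 0.002 0 0 0 0"

```text
clock: 8.25
eef_pos: [0.4924, 0.1408, 0.037]
tool_rot: [0.477, 0.879, -0.001, 0.001]
ft_force: [-1.3, -5.3, 7.1]
grip_width: 0.0132
grasp_force: 60.8
```

step_arm --targets "-1 0.008 -0.0017 0 0 0 0;-1 0.016 -0.0034 0 0 0 0;-1 0.024 -0.0051 0 0 0 0;-1 0.032 -0.0068 0 0 0 0;-1 0.04 -0.0085 0 0 0 0;-1 0.048 -0.0102 0 0 0 0;-1 0.054 -0.0115 0 0 0 0;-1 0.0587 -0.0125 0 0 0 0;-1 0.0587 -0.0125 0 0 0 0;-1 0.0587 -0.0125 0 0 0 0"

```text
clock: 9.08
eef_pos: [0.52, 0.1349, 0.037]
tool_rot: [0.477, 0.879, -0.001, -0.0]
ft_force: [-5.7, -3.3, 9.7]
grip_width: 0.0134
grasp_force: 61.3
```

step_arm --targets "-1 0.002 -0.0004 0 0 0 0;-1 0.0039 -0.0008 0 0 0 0;-1 0.0059 -0.0012 0 0 0 0;-1 0.0059 -0.0012 0 0 0 0;-1 0.0059 -0.0012 0 0 0 0"

```text
clock: 9.5
eef_pos: [0.5225, 0.1344, 0.037]
tool_rot: [0.477, 0.879, -0.001, -0.001]
ft_force: [-6.5, -3.3, 11.7]
grip_width: 0.0135
grasp_force: 61.4
```

step_arm --targets "-1 0.002 -0.0004 0 0 0 0;-1 0.0039 -0.0008 0 0 0 0;-1 0.0059 -0.0012 0 0 0 0;-1 0.0059 -0.0012 0 0 0 0;-1 0.0059 -0.0012 0 0 0 0"

```text
clock: 9.92
eef_pos: [0.5254, 0.1337, 0.037]
tool_rot: [0.477, 0.879, -0.001, -0.001]
ft_force: [-6.1, -2.9, 10.5]
grip_width: 0.0132
grasp_force: 61.4
```

step_arm --targets "-1 0.002 -0.0004 0 0 0 0;-1 0.0029 -0.0006 0 0 0 0;-1 0.0029 -0.0006 0 0 0 0;-1 0.0029 -0.0006 0 0 0 0"

```text
clock: 10.25
eef_pos: [0.5263, 0.1336, 0.037]
tool_rot: [0.477, 0.879, -0.001, -0.001]
ft_force: [-7.9, -2.8, 11.1]
grip_width: 0.0137
grasp_force: 61.7
```

step_arm --targets "-1 0.001 0.001 0 0 0 0;-1 0.002 0.0015 0 0 0 0;-1 0.0033 0.0015 0 0 0 0;-1 0.0033 0.0015 0 0 0 0;-1 0.0033 0.0015 0 0 0 0"

```text
clock: 10.67
eef_pos: [0.5264, 0.1336, 0.0371]
tool_rot: [0.477, 0.879, -0.002, -0.002]
ft_force: [-12.5, -4.9, 16.6]
grip_width: 0.0133
grasp_force: 62.3
```

step_arm --targets "-1 0.002 0.0016 0 0 0 0;-1 0.002 0.0016 0 0 0 0;-1 0.002 0.0016 0 0 0 0;-1 0.002 0.0016 0 0 0 0"

```text
clock: 11.0
eef_pos: [0.5265, 0.1336, 0.0372]
tool_rot: [0.477, 0.879, -0.003, -0.002]
ft_force: [-14.0, -6.8, 19.9]
grip_width: 0.0131
grasp_force: 62.6
```

Run:
```python
from h import *
i=bot.camera_info("wrist");im=bot.camera("wrist");cv2.imwrite("pics/w4.png",im[:,:,::-1]);np.save("w4.npy",i["pose"])
t=bot.camera("top");cv2.imwrite("pics/top4.png",t[:,:,::-1])
o=bot.get_obs();print(o["clock"],o["eef_pos"],o["tool_rot"],o["ft_force"],o["ft_torque"])
```

```text
11.1 [0.52649303 0.13360091 0.03716247] [ 0.47700988  0.87888819 -0.00345162 -0.00228297] [-14.1566302   -7.18102857  19.40872302] [-1.22505576  2.4855857   0.13352586]
```

View pics/w4.png

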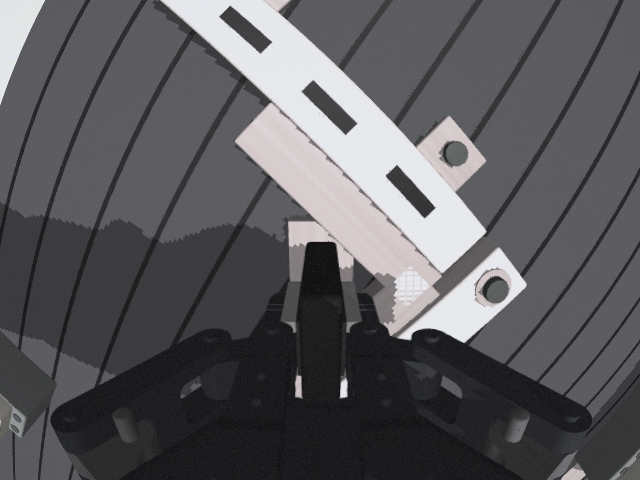

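The view shows the square seated in the corner: its outer edge lies along the fixed rail, from (272,102) to (440,275), and its heel is against the loose rail near the screw at (495,290). I check squareness from the top picture and the tilt of the tool.

```bash
cat > chk.py <<'E'
from h import *
from scipy.spatial.transform import Rotation as R
import sys
o=bot.get_obs()
d=R.from_quat(o["tool_rot"])*R.from_quat([.477,.8789,0,0]).inv();print("tilt deg xyz",d.as_rotvec(degrees=True).round(2))
i=bot.camera_info("top");im=cv2.imread(sys.argv[1]);g=cv2.cvtColor(im,cv2.COLOR_BGR2GRAY)
ang=lambda w:np.degrees(np.arctan2(w[1],w[0]));n=lambda w:np.array([-w[1],w[0]])
m=(g>120).astype(np.uint8);m[:200]=0;m[305:]=0;m[:,:165]=0;m[:,300:]=0
C=np.vstack([c[:,0] for c in cv2.findContours(m,cv2.RETR_EXTERNAL,cv2.CHAIN_APPROX_NONE)[0] if cv2.contourArea(c)>60])
W=onz(i,C,.022)[:,:2].astype(np.float32)
xw=np.array([-.9779,.2092]);yw=np.array([-.2092,-.9779]);c=np.array([.580,.168])
for nm,a,b in(("fix_out",c-.03*yw+.02*xw,c-.03*yw+.2*xw),("fix_in",c+.12*xw,c+.2*xw),("loose_out",c-.03*xw-.02*yw,c-.03*xw+.21*yw),("loose_in",c+.12*yw,c+.21*yw)):
    try: r=fit(W,a,b,.008,.004);print(nm,round(ang(r[1]),2),r[2],"off",((r[0]-a)@n((b-a)/np.linalg.norm(b-a))).round(4))
    except Exception as e: print(nm,"fail")
x0,y0=165,190;cv2.imwrite(sys.argv[1].replace("top","ctop"),cv2.resize(im[190:320,160:320],None,fx=4,fy=4,interpolation=cv2.INTER_CUBIC))
E
python3 chk.py pics/top4.png
```

```text
tilt deg xyz [-0.22  0.42 -0.  ]
fix_out -174.52 55 off 0.0179
fix_in -177.16 23 off 0.0092
loose_out -101.98 66 off -0.0012
loose_in -101.67 28 off 0.0031
```

View pics/ctop4.png

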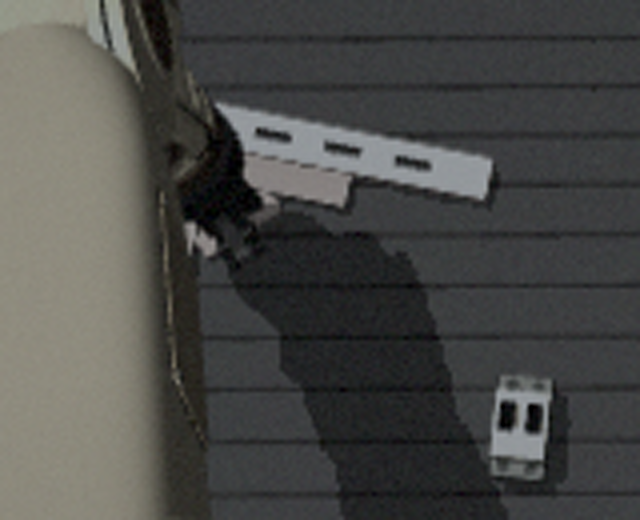

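The top crop shows the square's leg end at (350,190) lying along the loose rail. The loose rail measures about -101.9° yaw, against -102.0° for square. I trim out the slight tilt and downforce and keep pressing on both rails.

step_arm --targets "-1 0.0002 0.001 0.0005 0.003 -0.005 0;-1 0.0003 0.0016 0.001 0.006 -0.01 0;-1 0.0003 0.0016 0.001 0.008 -0.014 0;-1 0.0003 0.0016 0.001 0.008 -0.014 0;-1 0.0003 0.0016 0.001 0.008 -0.014 0;-1 0.0003 0.0016 0.001 0.008 -0.014 0"

```text
clock: 11.6
eef_pos: [0.5265, 0.1336, 0.037]
tool_rot: [0.477, 0.879, 0.001, 0.001]
ft_force: [-11.6, -8.4, 17.1]
grip_width: 0.0134
grasp_force: 62.3
```

```bash
python3 - <<'E'
from h import *
t=bot.camera("top");cv2.imwrite("pics/top5.png",t[:,:,::-1]);o=bot.get_obs()
f=o["ft_force"];print(o["eef_pos"],f,o["ft_torque"],"Fx",f[:2]@[-.978,.209],"Fy",f[:2]@[-.209,-.978])
E
python3 chk.py pics/top5.png
```

```text
[0.52647216 0.13362303 0.03694848] [-11.46366397  -7.53779068  15.7820903 ] [-1.76525664  2.65165573  0.0917553 ] Fx 9.636065113518463 Fy 9.767865055806833
tilt deg xyz [ 0.03 -0.17 -0.03]
fix_out -174.84 57 off 0.0164
fix_in -177.16 21 off 0.0069
loose_out -101.98 66 off -0.0012
loose_in -101.67 28 off 0.0031
```

Run:
```python
from h import *
i=bot.camera_info("wrist");im=bot.camera("wrist");cv2.imwrite("pics/w5.png",im[:,:,::-1]);h=cv2.cvtColor(im,cv2.COLOR_RGB2HSV)
ang=lambda w:np.degrees(np.arctan2(w[1],w[0]));n=lambda w:np.array([-w[1],w[0]])
g=cv2.cvtColor(im,cv2.COLOR_RGB2GRAY)
print("profile across seam",[im[190+k,355+k].tolist() for k in range(-6,10,1)])
# rail (neutral) vs square (pinkish)
s=im[:,:,0].astype(int)-im[:,:,2]
def E(m,p,q,z):
    C=np.vstack([c[:,0] for c in cv2.findContours(m.astype(np.uint8),cv2.RETR_EXTERNAL,cv2.CHAIN_APPROX_NONE)[0] if cv2.contourArea(c)>300])
    C=C[(C>2).all(1)];T=lambda p:onz(i,p,z,True)[0,:2]
    r=fit(onz(i,C,z,True)[:,:2].astype(np.float32),T(p),T(q),.005,.008);print(p,q,ang(r[1]).round(2),r[2]);return r
k=cv2.getStructuringElement(0,(3,3))
rail=cv2.morphologyEx(((g>200)&(s<8)).astype(np.uint8),cv2.MORPH_OPEN,k);sq=cv2.morphologyEx(((g>140)&(s>=6)).astype(np.uint8),cv2.MORPH_OPEN,k)
a=E(rail,(440,270),(180,18),.022);E(rail,(484,232),(270,5),.022);b=E(sq,(438,275),(273,103),.018)
print("gap",((b[0]-a[0])@n(a[1])))
```

```text
profile across seam [[218, 207, 210], [217, 208, 210], [218, 208, 210], [218, 208, 210], [217, 207, 210], [217, 208, 209], [218, 209, 210], [218, 208, 211], [216, 205, 208], [219, 210, 213], [217, 207, 208], [218, 207, 210], [217, 208, 211], [217, 208, 209], [217, 207, 208], [217, 208, 209]]
(440, 270) (180, 18) 168.0 255
(484, 232) (270, 5) 168.05 209
(438, 275) (273, 103) 168.09 190
gap 0.0015482616156616835
```

```bash
python3 -c "
from workcell import bot
print(bot.job_done(), bot.get_obs()['clock'])"
```

```text
the job is handed in; nothing more can be done
the job is handed in; nothing more can be done
```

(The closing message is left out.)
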